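# Refill the nut feeder and shut its lapped cover

## Robot

A 6-joint arm with a two-finger parallel gripper is mounted at the origin on the work surface. World frame = base frame: x ahead of the robot, y to its left, z up, the work surface at z = 0. Lengths are in mm, angles in rad, forces in N, time in s.
With the tool pointing down it reaches from about 300 to 775 mm from the base axis. Payload 14.6 kg.
Tool frame: the origin (TCP) lies on the centre line of the jaws, within the pads' length; the fingertips stand 19 mm ahead of it and the grasp point (between the pads) is the TCP (bot.tip_reach is the distance from the TCP to the fingertips, in mm); y points along the fingers, x is the direction in which the jaws open and shut, and the axes are right-handed (so a half turn about y gives the same grasp; the last joint's range is limited). The gripper opens to 85 mm and grips with 20 to 120 N. Pads are 22 mm wide; open, the fingers measure 114 mm over their backs; the gripper's body (76 mm by 85 mm) begins 54 mm behind the grasp point. The pads swing forward as they close: fully open they stand 13 mm farther back than shut.
Start: joints at [1.155, 0.3, 1.521, -0, 1.321, -0.067], TCP at [187.971, 516.872, 250.281] pointing down, gripper open.
Joint ranges: [-3.03, 3.03], [-0.79, 2.21], [0.23, 2.52], [-1.04, 4.18], [0, 3.07], [-2.55, 2.55]. Speed limits (rad/s): [2.22, 2.22, 2.57, 3.14, 3.14, 3.14].

## Interface

Orientations are given as a unit quaternion [w, x, y, z].
In Python, from rig import bot gives the robot as it stands. Calls block until the motion is done:
- bot.move_to(position, orientation): joint-space move of the TCP to a pose.
- bot.servo_line(position, attitude=None, speed=150, until_force=None): straight line of the TCP; attitude=None keeps the orientation; speed is the mean speed in mm/s. With until_force (N) it stops when the force on the tool has changed by that much, and returns True; else False.
- bot.move_joints(angles): joint-space move.
- bot.move_gripper(opening, grip_force=None): finger opening in mm; grip_force is the grip in N (None keeps the last); returns when the fingers have stopped.
- bot.dwell(seconds).
- bot.ik(position, orientation): joint angles nearest the present ones, or None.
- bot.read_state(): the state.
- bot.read_camera(name): name is "side" or "top"; returns a dict with "image" (420x560x3 uint8, blue, green, red), "depth" (420x560 float32, mm along the optical axis (not along the pixel's ray), 0 where there is no reading), "fovy" (degrees; the focal length in pixels is half the picture's height over the tangent of half this angle, whatever the lens; pixels are square), "cx", "cy" (the principal point, pixels), "eye" and "attitude" of the camera in the world. Camera axes: x right, y down, z forward; pixel columns grow to the right and rows downward; lengths in mm; the calibration is good to about 2 mm. A picture is of the moment at which its call begins.
A pose or a line that the arm cannot do raises bot.MotionError and nothing moves.
- bot.finish_job(): hands the job in, once; it reports no verdict.
The state is a dict: "clock": time; "joint_positions": joint angles; "qvel": joint speeds; "effort": joint torques, N m; "ee_pos": TCP position; "tool_rot": TCP orientation; "ft_force": force on the tool from outside, world axes, zero at the start; "moment": the same for the moment, N m; "grip_width": finger opening in mm.
Only numpy, scipy, OpenCV 4.12 (cv2) and the standard library are available. Lean on these libraries where they do the work, as an engineer would, in place of code of your own. Each camera call takes 0.05 s, during which the arm holds its last target. There are 200 camera calls.

## Task

Refill the feeder: take the scoop by its black grip, tip all six brass nuts through the funnel into the clear tube, and stand the scoop back upright in the middle of its blue pad. Once the nuts are in, shut the cover fully: the white rebated leaf first and the orange flanged leaf last, so that its flange laps over the white edge. Leave the tube rack, the bottle and the screwdriver where they are.

Things in the scene. Friction and masses are not known exactly. Their poses are not given: they have to be found in the camera images.
- hopper: Fixed bench feeder: white base 140 x 140 x 20 mm, clear upright tube, above it a grey funnel on corner posts, its round mouth 114 mm across in a white 140 x 140 mm top plate (upper face 155 mm above the bench). Origin: under the base's centre, on the bench; z up, x and y along the sides. The cover's two leaves hinge along the sides y = +66 and y = -66 mm: open, they leave the way in along x free.
- tube_floor (a point): Centre of the inner floor of the clear tube, 25 mm above the bench; the tube (inner diameter 46 mm) stands upright, its top 100 mm above the bench; its axis is also the funnel's axis.
- funnel_mouth (a point): Centre of the funnel's mouth, level with the upper face of the top plate, 155 mm above the bench.
- rebated_leaf (a joint): White cover leaf with a stepped grey edge (rebate), 132 mm long along the hopper's x, reaching 70 mm from its hinge, 6 mm thick. Hinge line at the hopper's y = +66 mm, 159 mm above the bench. 0 = shut, lying over the funnel; grows as it opens up and outward (1.57 upright, 2.1 stop). Stiff hinge: stays where left, takes 1 to 2 N at its free edge to push over; a stop holds it level when shut.
- flanged_leaf (a joint): Orange cover leaf whose inner edge carries a flange that laps over the rebate of the white leaf; 132 mm long along the hopper's x, reaching 71 mm from its hinge, 6 mm thick. Hinge line at the hopper's y = -66 mm, 159 mm above the bench. Same values and stiffness as the white leaf.
- scoop_grip (a point): Centre of the scoop's black grip: an upright flat bar 52 mm long (x), 14 mm thick (y), 32 mm high, free on both sides, its centre 71 mm above the scoop's underside. The scoop (about 160 g, aluminium, 116 x 62 mm, walls 30 mm high) is open at the front: the lip is towards the point's -x, the back wall at +x, z is up. Tipping the lip down about 55 degrees empties it.
- scoop_lip (a point): Middle of the scoop's pouring lip, 85 mm ahead of the grip's centre (-x) and 61 mm below it, 10 mm above the scoop's underside; a 48 mm ramp rises to it from the flat pocket where the nuts stand.
- scoop_mid (a point): Point in the middle of the scoop's length and width, 15 mm above its underside (28 mm ahead of the grip's centre, 56 mm below it); z is the scoop's upward axis.
- pad: Blue pad fixed on the bench where the scoop stands, 160 x 120 mm, 3 mm thick. Origin: centre of its underside.
- tube_rack: Bystander: white rack 100 x 85 mm full of clear tubes, 74 mm tall, 0.5 kg, loose. Origin: centre of its underside.
- spray_bottle: Bystander: white bottle with a blue cap, 56 mm wide, 140 mm tall, loose. Origin: centre of its underside.
- driver: Bystander: blue electric screwdriver lying on a rubber rest, 180 mm long, 40 mm tall, loose. Origin: under the body, at bench height.
- nut0: Brass dome nut in the scoop, 14 mm across flats, 14 mm tall, 12 g. Origin: centre of its flat face.
- nut1: Brass dome nut in the scoop, 14 mm across flats, 14 mm tall, 12 g. Origin: centre of its flat face.
- nut2: Brass dome nut in the scoop, 14 mm across flats, 14 mm tall, 12 g. Origin: centre of its flat face.
- nut3: Brass dome nut in the scoop, 14 mm across flats, 14 mm tall, 12 g. Origin: centre of its flat face.
- nut4: Brass dome nut in the scoop, 14 mm across flats, 14 mm tall, 12 g. Origin: centre of its flat face.
- nut5: Brass dome nut in the scoop, 14 mm across flats, 14 mm tall, 12 g. Origin: centre of its flat face.
Things that resemble listed ones, but are neither listed nor needed, are in the scene too. There is more than one size of the hopper; the one meant has the size given above.

How it is judged:
By the outcome, as a careful person would: the job done as asked, in the order asked, and still so for the second after the job is handed in, with the robot touching nothing.
It also fails if it takes over 72 s, if anything falls off the work surface, if the arm or the gripper's body presses on something with over 40 N, if the wrist force passes 120 N, or if a joint passes its speed limit or range.

## Working session

There is one attempt and no reset: what is moved stays moved. The work goes in short steps, each a Python script; the robot and the scene stay as the last script left them, time stands still between calls to the robot, and variables do not carry over. Pictures are saved under pics/ and viewed, about 8 in all and at most 12, crops included, and the job is handed in when it is done.

```bash
mkdir -p pics; ls; cat > h.py <<'E'
import numpy as np, cv2, math
from scipy.spatial.transform import Rotation as R
from rig import bot
def rot(q): return R.from_quat([q[1],q[2],q[3],q[0]])
def quat(r):
    q=r.as_quat(); return [float(q[3]),float(q[0]),float(q[1]),float(q[2])]
def snap(name,fn):
    c=bot.read_camera(name); cv2.imwrite(f'pics/{fn}.png',c['image']); np.savez(f'pics/{fn}.npz',**{k:np.array(v) for k,v in c.items()}); return c
def load(fn): return dict(np.load(f'pics/{fn}.npz'))
def cloud(c):
    f=210/math.tan(math.radians(float(c['fovy']))/2)
    v,u=np.mgrid[0:420,0:560]; d=c['depth']
    P=np.stack([(u-c['cx'])/f*d,(v-c['cy'])/f*d,d],-1)
    W=P.reshape(-1,3)@rot(c['attitude']).as_matrix().T+np.array(c['eye'])
    return W.reshape(420,560,3)
E
python3 - <<'E'
from h import *
a=snap('top','t0');b=snap('side','s0')
for c in(a,b): print({k:v for k,v in c.items() if k not in('image','depth')})
s=bot.read_state();print(s['clock'],s['tool_rot'],s['grip_width'])
E
```

```text
pics
{'fovy': 52.879188261043154, 'cx': 277.5544056613159, 'cy': 207.16598707218355, 'eye': array([515.85720174,  38.2621327 , 944.01752135]), 'attitude': array([ 0.00611884, -0.70180366,  0.71208541, -0.01919787])}
{'fovy': 46.88106160391805, 'cx': 282.6025688234, 'cy': 210.266389904376, 'eye': array([ -30.82911694, -890.40840101,  750.44873468]), 'attitude': array([-0.48196785,  0.82991741, -0.23819605,  0.14901919])}
0.1 [-0.57898885  0.57936598  0.40532712 -0.40597648] 85.2258599924079
```

View pics/t0.png

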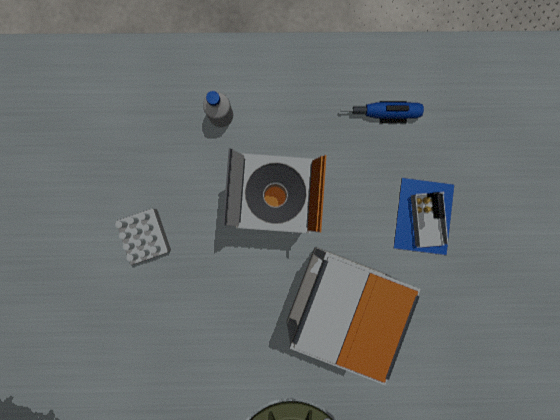

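View pics/s0.png

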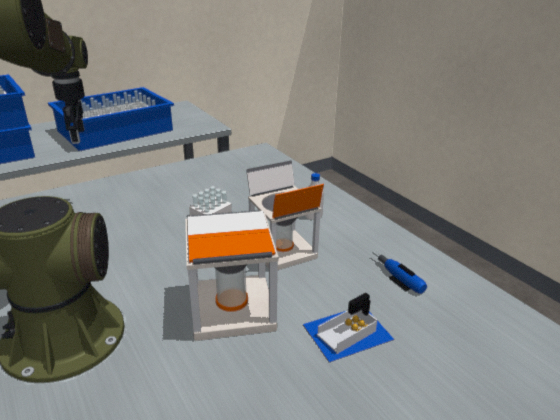

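Candidates for the hopper are the open one at top (275,194), about 75 px or 140 mm wide, and the larger closed one at (355,315). The description fits the open one. There is only one scoop, at (430,218), on the pad, with its lip towards the image bottom. I'll check both in a close crop.

```bash
python3 - <<'E'
from h import *
a=load('t0');b=load('s0')
A=cv2.resize(a['image'][170:262,385:465],None,fx=5,fy=5,interpolation=cv2.INTER_CUBIC)
H=cv2.resize(a['image'][140:242,215:340],None,fx=3,fy=3,interpolation=cv2.INTER_CUBIC)
H=cv2.copyMakeBorder(H,0,A.shape[0]-H.shape[0],0,0,cv2.BORDER_CONSTANT)
cv2.imwrite('pics/c1.png',np.hstack([A,H]))
W=cloud(a); img=a['image'].astype(int)
# blue pad
m=(img[...,0]>110)&(img[...,2]<60)&(abs(W[...,2])<12)
m[:, :385]=0;m[:165]=0
P=W[m];print('pad',len(P),P[:,2].mean(),cv2.minAreaRect(P[:,:2].astype(np.float32)))
# scoop region z>60 grip
reg=np.zeros((420,560),bool);reg[170:262,385:465]=1
g=W[reg&(W[...,2]>65)&(W[...,2]<100)];print('grip',len(g),cv2.minAreaRect(g[:,:2].astype(np.float32)),g.mean(0),g[:,2].max())
s=W[reg&(W[...,2]>22)&(W[...,2]<42)];print('scoop',len(s),cv2.minAreaRect(s[:,:2].astype(np.float32)),s.mean(0))
# hopper top plate: white at z~155
reg[:]=0;reg[140:245,215:340]=1
p=W[reg&(W[...,2]>149)&(W[...,2]<158)];print('plate',len(p),cv2.minAreaRect(p[:,:2].astype(np.float32)),p.mean(0))
# leaves
for nm,mm in(('orange',(img[...,2]>120)&(img[...,0]<60)),('any',img[...,0]>-1)):
    q=W[reg&mm&(W[...,2]>168)]; print(nm,len(q),q.min(0),q.max(0))
q=W[reg&(W[...,2]>168)]
for side in(q[q[:,1]>38+ 40],q[q[:,1]<38]):
    print(len(side),side.min(0).round(),side.max(0).round(), [ (z,side[abs(side[:,2]-z)<6].mean(0).round(1)) for z in range(175,240,12) if (abs(side[:,2]-z)<6).any()])
# side camera
Ws=cloud(b)
reg=np.zeros((420,560),bool);reg[285:355,300:395]=1
g=Ws[reg&(Ws[...,2]>65)&(Ws[...,2]<100)];print('gripS',len(g),cv2.minAreaRect(g[:,:2].astype(np.float32)),g.mean(0))
im=b['image'].astype(int);m=(im[...,0]>110)&(im[...,2]<60)&reg&(abs(Ws[...,2])<12)
P=Ws[m];print('padS',P[:,2].mean(),cv2.minAreaRect(P[:,:2].astype(np.float32)))
# mouth circle (inner dark) in top
print(a['cx'],a['cy'])
E
```

```text
pad 1750 2.5121149306386363 ((525.4937744140625, -307.2014465332031), (120.92491149902344, 159.5821990966797), 81.83412170410156)
grip 284 ((546.69677734375, -309.6679992675781), (55.05820846557617, 15.118931770324707), 3.729952335357666) [ 545.59910854 -307.28011814   83.42525526] 92.58524919313982
scoop 255 ((517.6656494140625, -312.314208984375), (113.48178100585938, 64.66742706298828), 4.188943386077881) [ 516.71154698 -306.79357513   30.2059901 ]
plate 2126 ((570.8377685546875, 27.66451644897461), (136.69451904296875, 140.09178161621094), 85.07522583007812) [570.66759812  27.57918342 154.20812137]
orange 184 [499.93258524 -57.83860495 213.83832114] [629.4139669   38.2621327  944.01752135]
any 2115 [498.20714184 -57.83860495 168.00573562] [643.49665113 118.01406756 944.01752135]
1094 [512.  88. 168.] [643. 118. 229.] [(175, array([575.5,  95.1, 175. ])), (187, array([576.8,  98.6, 186.7])), (199, array([576.3, 102.3, 199.1])), (211, array([576.7, 106. , 211.2])), (223, array([577.5, 110.3, 223.6]))]
965 [498. -58. 168.] [629. -32. 232.] [(175, array([565.5, -38.3, 175.1])), (187, array([566.5, -40.5, 186.9])), (199, array([563.1, -42.3, 199. ])), (211, array([563.2, -45.3, 212.3])), (223, array([564.4, -49.7, 223.1])), (235, array([559.6, -51.5, 229.6]))]
gripS 289 ((545.2261962890625, -311.2272033691406), (56.159549713134766, 16.976760864257812), 2.3204054832458496) [ 541.57896383 -314.63073934   82.33512583]
padS 4.22750374212109 ((525.1820068359375, -308.2846374511719), (122.89016723632812, 159.72735595703125), 82.09844970703125)
277.5544056613159 207.16598707218355
```

View pics/c1.png

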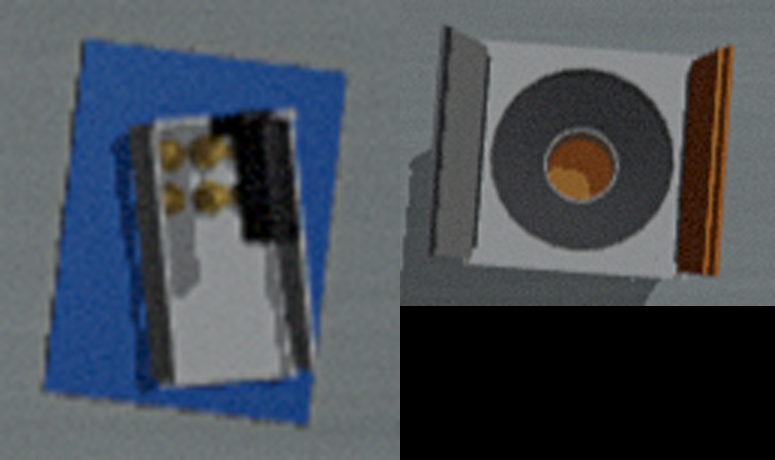

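The crop shows the scoop with its grip at crop (268,178) and its open lip at the bottom. Four nuts are visible at (165-215,155-200); the other two are behind the grip. The 140 mm hopper is on the right, with the white leaf on its left (+y) and the orange leaf on its right.

Next I check reachability, then pick up the scoop.

```bash
cat >> h.py <<'E'
D=math.radians
GRIP=np.array([546.,-310.5,74.]); SY=D(4)
HC=np.array([570.8,27.7,0.]); HY=D(-5)
PAD=np.array([525.3,-307.7,0.]); PY=D(-8)
SG=1
def S(yaw,tip=0): return R.from_euler('z',yaw)*R.from_euler('y',-tip)
def tool(S_,sg=None):
    sg=SG if sg is None else sg
    return quat(S_*R.from_matrix(np.array([[0,0,-sg],[sg,0,0],[0,-1,0]]).astype(float)))
def pour(tip,lip):  # lip in hopper frame; returns grip pos, quat
    s=S(HY,tip); L=HC+R.from_euler('z',HY).apply(lip)
    return L-s.apply([-85,0,-61]), s
def hop(p): return HC+R.from_euler('z',HY).apply(p)
E
python3 - <<'E'
from h import *
W=cloud(load('t0'))[245:385,285:425].reshape(-1,3); W=W[W[:,2]<500]; print('big',np.percentile(W[:,2],[50,90,99.5]),W[W[:,2]>150].min(0),W[W[:,2]>150].max(0))
print(rot(bot.read_state()['tool_rot']).as_matrix().round(2),bot.tip_reach)
for sg in(1,-1):
    def t(n,p,q):
        j=bot.ik(list(p),q); print(sg,n,None if j is None else np.round(j,2))
    t('grasp',GRIP,tool(S(SY),sg)); t('lift',GRIP+[0,0,290],tool(S(SY),sg))
    for tip in(0,30,55,65):
        p,s=pour(D(tip),[22,0,168]); t(tip,p,tool(s,sg))
    p,s=pour(0,[22,0,290]); t('above',p,tool(s,sg))
    for n,p in(('w',[0,115,240]),('o',[0,-115,240]),('s',[0,10,180])): t(n,hop(p),tool(S(HY),sg)); t(n+'90',hop(p),tool(S(HY+math.pi/2),sg))
E
```

```text
big [203.98643301 207.82025043 209.69126606] [ 230.1099561  -225.1114429   150.59113543] [460.30918846   6.17048444 211.83936798]
[[ 0.34 -0.   -0.94]
 [ 0.94 -0.    0.34]
 [-0.   -1.    0.  ]] 19.0
1 grasp [-0.58  0.66  1.43 -0.    1.05 -2.22]
1 lift [-0.58  0.43  1.08 -0.    1.63 -2.22]
1 0 [-0.03  0.61  1.13 -0.    1.4  -1.51]
1 30 [-0.01  0.26  1.62 -0.06  0.75 -1.46]
1 55 [ 0.01  0.07  1.98 -0.55  0.16 -0.97]
1 65 [0.02 0.04 2.11 3.77 0.17 1.  ]
1 above [-0.03  0.57  0.92 -0.    1.66 -1.51]
1 w [ 0.18  0.42  1.39 -0.    1.34 -1.3 ]
1 w90 None
1 o [-0.22  0.35  1.48 -0.    1.31 -1.7 ]
1 o90 None
1 s [ 0.    0.42  1.53 -0.    1.19 -1.48]
1 s90 None
-1 grasp [-0.58  0.66  1.43 -0.    1.05  0.93]
-1 lift [-0.58  0.43  1.08 -0.    1.63  0.93]
-1 0 [-0.03  0.61  1.13 -0.    1.4   1.63]
-1 30 [-0.01  0.26  1.62 -0.06  0.75  1.68]
-1 55 [ 0.01  0.07  1.98 -0.55  0.16  2.17]
-1 65 [ 0.02  0.04  2.11  3.77  0.17 -2.14]
-1 above [-0.03  0.57  0.92 -0.    1.66  1.63]
-1 w [ 0.18  0.42  1.39 -0.    1.34  1.84]
-1 w90 [ 0.18  0.42  1.39 -0.    1.34  0.27]
-1 o [-0.22  0.35  1.48 -0.    1.31  1.44]
-1 o90 [-0.22  0.35  1.48 -0.    1.31 -0.13]
-1 s [ 0.    0.42  1.53 -0.    1.19  1.66]
-1 s90 [ 0.    0.42  1.53 -0.    1.19  0.09]
```

```bash
cat >> h.py <<'E'
SG=-1
PYaw=math.atan2(HC[1],HC[0]); U=np.array([math.cos(PYaw),math.sin(PYaw),0])
def pour(tip,off,z):
    s=S(PYaw,tip); return HC+U*off+[0,0,z]-s.apply([-85,0,-61]), tool(s)
def st(*a):
    s=bot.read_state(); print(*a,'t',round(s['clock'],2),'p',np.round(s['ee_pos'],1),'F',np.round(s['ft_force'],1),'w',round(s['grip_width'],1),'j',np.round(s['joint_positions'],2))
def line(p,q=None,v=150,f=None): return bot.servo_line([float(x) for x in p],q,v,f)
E
python3 - <<'E'
from h import *
for tip in(0,50,54,56,57,58,60): 
    j=bot.ik(list(map(float,pour(D(tip),22,168)[0])),pour(D(tip),22,168)[1]); print(tip,None if j is None else np.round(j,2))
s=bot.read_state(); q=tool(S(SY))
line(np.array(s['ee_pos'])+[0,0,130],v=250)
bot.move_to(list(GRIP+[0,0,250]),q); bot.move_gripper(50); st('above')
print(line(GRIP+[0,0,50],q,250), line(GRIP,q,80,15)); st('down')
bot.move_gripper(5,60); st('grip')
snap('top','t1'); c=snap('side','s1')
cv2.imwrite('pics/s1c.png',cv2.resize(c['image'][220:370,280:440],None,fx=4,fy=4,interpolation=cv2.INTER_CUBIC)[:600,:])
E
```

```text
0 [-0.01  0.61  1.13 -0.    1.41  1.52]
50 [-0.04  0.09  1.92  0.25  0.27  1.28]
54 [-0.04  0.07  1.97  0.42  0.18  1.1 ]
56 [-0.04  0.06  2.    0.61  0.13  0.91]
57 [-0.04  0.06  2.01  0.76  0.11  0.76]
58 [-0.04  0.05  2.03  0.97  0.1   0.56]
60 [-0.05  0.05  2.05  1.57  0.08 -0.05]
above t 4.37 p [ 546.  -310.5  324. ] F [ 0.2  0.6 -0.6] w 50.4 j [-0.58  0.44  1.16 -0.    1.54  0.93]
False False
down t 6.09 p [ 546.2 -310.6   74.3] F [ 0.6 -0.2  0.5] w 50.0 j [-0.58  0.66  1.43  0.    1.05  0.93]
grip t 6.51 p [ 546.2 -310.5   74.5] F [-1.5  1.1  4.9] w 13.3 j [-0.58  0.66  1.43  0.    1.05  0.93]
```

View pics/s1c.png

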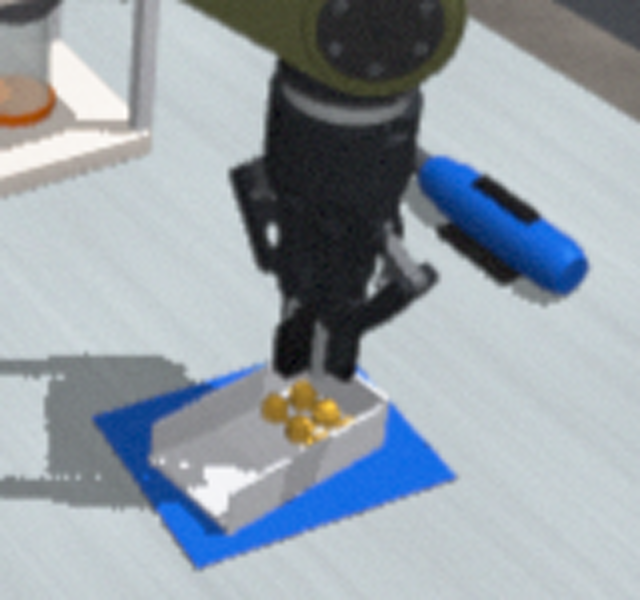

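The side crop shows the grip clamped between the fingers at crop (320,360), with five or six nuts in the pocket around (305,410). I'll use a yaw that keeps the wrist roll at zero, then lift, carry and stop above the funnel.

```bash
python3 - <<'E'
from h import *
import h
def setyaw(y):
    h.PYaw=y; h.U=np.array([math.cos(y),math.sin(y),0])
best=None
for y in np.arange(-0.06,0.01,0.005):
    setyaw(y); p,q=pour(D(54),22,168); j=bot.ik(list(map(float,p)),q)
    if j is not None:
        if best is None or abs(j[3])<best[0]: best=(abs(j[3]),y,np.round(j,3))
print(best); y=float(best[1]); setyaw(y)
open('h.py','a').write(f'PYaw={y}; U=np.array([math.cos(PYaw),math.sin(PYaw),0])\n')
for tip in(0,30,50,54,56,57,58):
    p,q=pour(D(tip),22,168); j=bot.ik(list(map(float,p)),q); print(tip,None if j is None else np.round(j,2))
line(GRIP+[0,0,290],v=170); st('lift')
p,q=pour(0,22,290); line(p,q,180); st('over')
p,q=pour(D(10),22,200); line(p,q,100); st('low')
c=snap('side','s2'); cv2.imwrite('pics/s2c.png',cv2.resize(c['image'][130:280,200:380],None,fx=4,fy=4,interpolation=cv2.INTER_CUBIC))
E
```

```text
(np.float64(0.004262679164528382), np.float64(-0.01500000000000002), array([-0.016,  0.07 ,  1.97 ,  0.004,  0.159,  1.566]))
0 [-0.02  0.61  1.13 -0.    1.4   1.57]
30 [-0.02  0.26  1.62  0.    0.74  1.57]
50 [-0.02  0.09  1.92  0.    0.26  1.57]
54 [-0.02  0.07  1.97  0.    0.16  1.57]
56 [-0.02  0.06  2.    0.01  0.11  1.56]
57 [-0.02  0.06  2.01  0.01  0.08  1.56]
58 [-0.02  0.05  2.02  0.01  0.05  1.56]
lift t 8.47 p [ 545.9 -310.4  363.1] F [-0.2  0.1 -1.8] w 13.4 j [-0.58  0.43  1.08 -0.    1.63  0.93]
over t 10.62 p [677.7  25.5 351.2] F [-0.  -0.7 -1.9] w 13.1 j [-0.02  0.57  0.92 -0.    1.66  1.57]
low t 11.55 p [666.1  26.2 275.6] F [ 0.  -0.1 -2.4] w 13.3 j [-0.02  0.46  1.25  0.    1.26  1.57]
```

View pics/s2c.png

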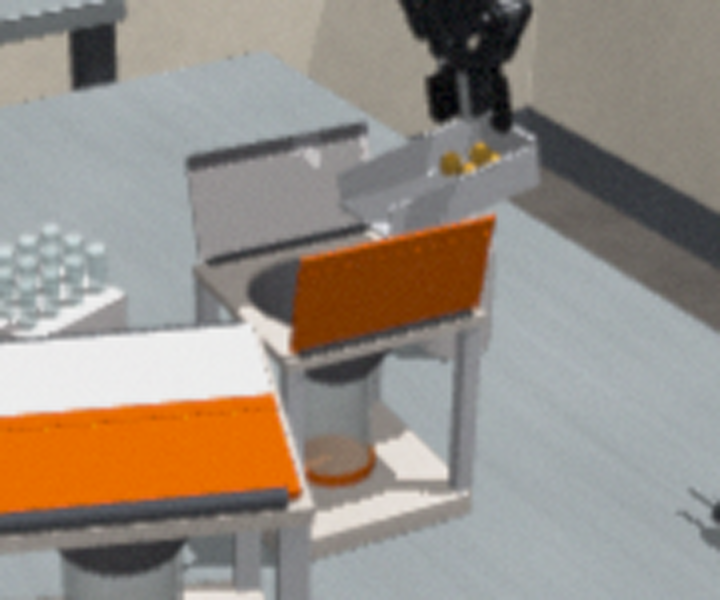

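The view shows the scoop hanging over the mouth between the leaves, lip at about crop (380,225), with the nuts still in it. Now I tip it.

```bash
python3 - <<'E'
from h import *
p,q=pour(D(15),22,168); line(p,q,60)
for tip in(25,32,38,44,50,54,57):
    p,q=pour(D(tip),24,166); line(p,q,40 if tip<44 else 60)
bot.dwell(0.7); st('tip')
c=snap('side','s3'); t=snap('top','t3')
A=cv2.resize(c['image'][120:270,220:350],None,fx=3.9,fy=4,interpolation=cv2.INTER_CUBIC)
B=cv2.resize(t['image'][120:270,215:340],None,fx=2.3,fy=4,interpolation=cv2.INTER_CUBIC)
cv2.imwrite('pics/s3c.png',np.hstack([A,B]))
E
```

```text
tip t 15.52 p [589.9  27.4 270.5] F [-0.5  0.2 -1.8] w 13.0 j [-0.02  0.06  2.01  0.01  0.07  1.56]
```

View pics/s3c.png

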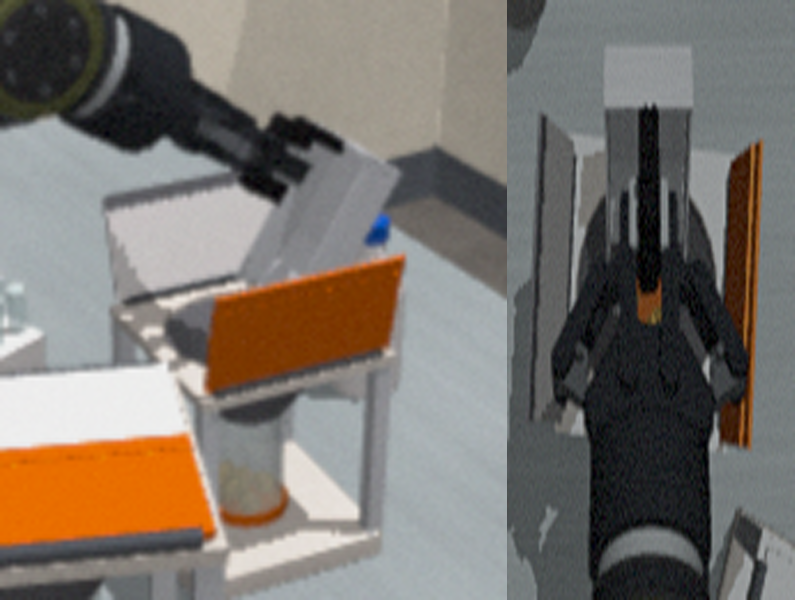

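The nuts show in the tube at crop (255,480). I'll give it a shake, level the scoop, and check it is empty.

```bash
python3 - <<'E'
from h import *
for tip in(50,58):
    p,q=pour(D(tip),24,168); line(p,q,120)
bot.dwell(0.4)
for tip,z in((40,172),(20,190),(0,290)):
    p,q=pour(D(tip),24,z); line(p,q,150)
p,q=pour(0,115,300); line(p,q,200); st('back')
c=snap('side','s4'); t=snap('top','t4')
A=cv2.resize(c['image'][110:270,230:370],None,fx=3,fy=3.75,interpolation=cv2.INTER_CUBIC)
B=cv2.resize(t['image'][90:240,215:340],None,fx=3,fy=4,interpolation=cv2.INTER_CUBIC)
cv2.imwrite('pics/s4c.png',np.hstack([A,B]))
E
```

```text
back t 19.38 p [770.5  24.8 360.9] F [ 0.2 -0.1 -1. ] w 13.5 j [-0.02  0.9   0.35 -0.    1.89  1.57]
```

View pics/s4c.png

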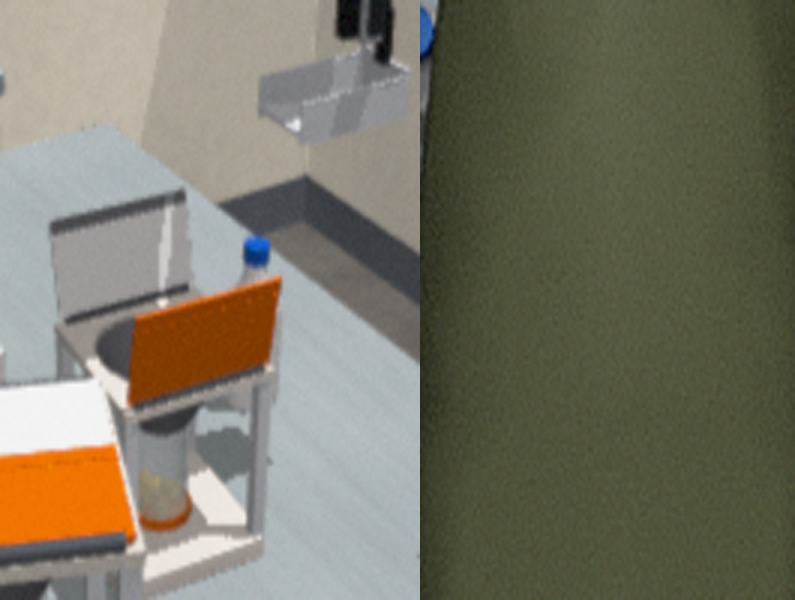

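The scoop is empty (crop (330,105)) and the nuts are in the tube (165,495). The top view is blocked by the arm. Now I return the scoop to the pad and look down once the arm is clear.

```bash
python3 - <<'E'
from h import *
q=tool(S(PY)); G=PAD+S(PY).apply([28,0,0]); 
line(G+[0,0,340],q,250); line(G+[0,0,95],q,200)
print(line(G+[0,0,72.5],q,35,4)); st('down')
bot.move_gripper(50); bot.dwell(.1); line(G+[0,0,150],q,150); line(G+[0,0,330],q,300)
p=hop([0,130,330]); bot.move_to(list(map(float,p)),tool(S(HY))); bot.move_gripper(0,40); st('up')
a=snap('top','t5'); W=cloud(a)
reg=np.zeros((420,560),bool);reg[170:262,385:465]=1
for lo,hi in((65,100),(22,42)):
    g=W[reg&(W[...,2]>lo)&(W[...,2]<hi)];print(len(g),cv2.minAreaRect(g[:,:2].astype(np.float32)),g[:,2].max())
A=cv2.resize(a['image'][140:262,215:465],None,fx=3.2,fy=3.2,interpolation=cv2.INTER_CUBIC);cv2.imwrite('pics/t5c.png',A)
E
```

```text
True
down t 23.57 p [ 552.9 -311.4   74.4] F [-0.9 -0.6  3.3] w 13.3 j [-0.57  0.67  1.41  0.    1.06  1.14]
up t 27.77 p [582.1 157.1 330. ] F [-0.2 -1.1  1. ] w -0.1 j [ 0.2   0.38  1.24 -0.    1.53  1.86]
281 ((553.2177734375, -310.96356201171875), (15.212080001831055, 56.15873336791992), 81.12541961669922) 93.47928340077533
269 ((524.9120483398438, -307.2893371582031), (64.61566925048828, 113.71963500976562), 82.11555480957031) 41.8522541958414
```

View pics/t5c.png

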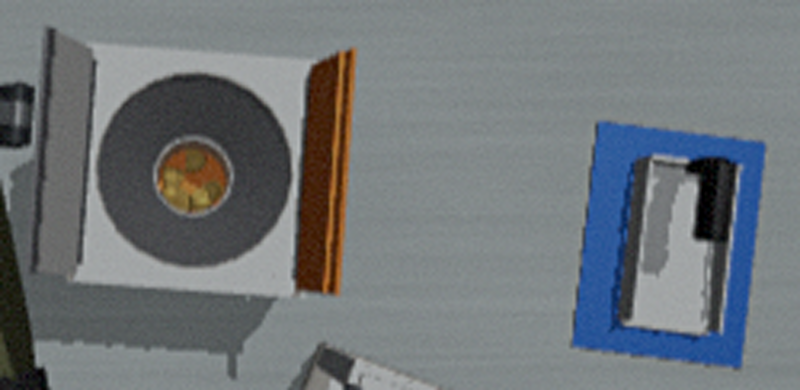

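The scoop is empty and centred: its middle is at (524.9,-307.3) against the pad's (525.3,-307.7). In the top view the nuts lie in the tube at crop (192,178) and the funnel is clear. Now I shut the white leaf.

```bash
cat >> h.py <<'E'
def shut(sd,r=50,B=15,t=3):
    q=tool(S(HY))
    P=lambda y,z: hop([0,sd*y,z+19])
    line(P(130,300),q,300); print('appr',line(P(130,205),q,200,12))
    for ph in(95,80,65,50,35,20,8):
        a=D(ph); hit=line(P(66-r*math.cos(a)+t*math.sin(a)+B,159+r*math.sin(a)+t*math.cos(a)),q,80,15)
        if hit: st('hit',ph); break
    else:
        print('press',line(P(66-r+B,158),q,25,8)); st('pressed')
E
python3 - <<'E'
from h import *
shut(1)
s=bot.read_state()['ee_pos']; line(np.array(s)+[0,0,150],None,250)
c=snap('side','s6')
t=snap('top','t6'); W=cloud(t)[140:245,215:340].reshape(-1,3)
A=cv2.resize(c['image'][110:270,230:370],None,fx=3,fy=3.75,interpolation=cv2.INTER_CUBIC)
B=cv2.resize(t['image'][140:262,215:340],None,fx=3,fy=4.92,interpolation=cv2.INTER_CUBIC)[:600]
cv2.imwrite('pics/s6c.png',np.hstack([A,B]))
E
```

```text
appr False
press True
pressed t 31.61 p [573.9  58.9 181. ] F [ 0.9 -0.1  7.4] w 0.2 j [ 0.04  0.42  1.52 -0.    1.2   1.7 ]
```

View pics/s6c.png

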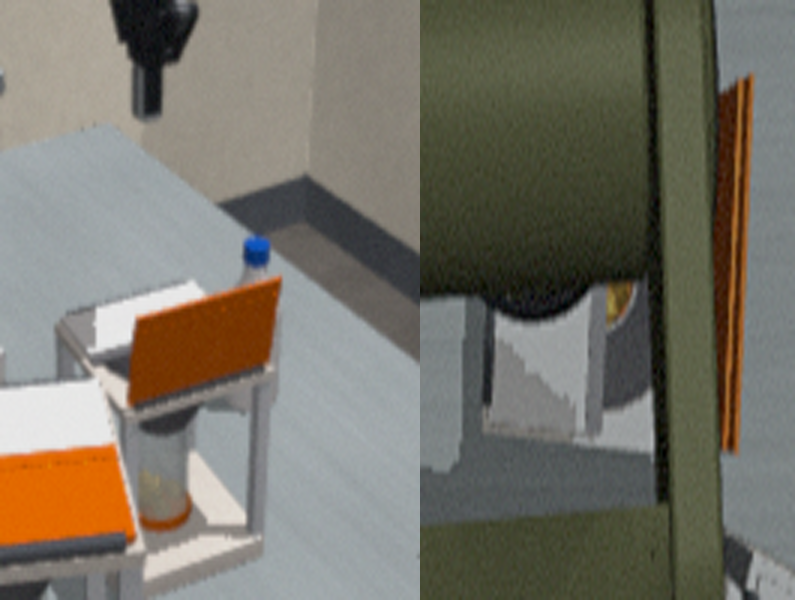

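The white leaf lies flat in both views, and the press stopped with the fingertip at z=162, its upper face. I'll check it in depth, then shut the orange leaf.

```bash
python3 - <<'E'
from h import *
def leaf(fn,y0,y1):
    W=cloud(load(fn)).reshape(-1,3); Q=R.from_euler('z',-HY).apply(W-HC)
    m=(abs(Q[:,0])<60)&(Q[:,1]>y0)&(Q[:,1]<y1)&(Q[:,2]>145)&(Q[:,2]<190); Q=Q[m]
    print(fn,len(Q),'z',np.median(Q[:,2]).round(1),'slope',np.polyfit(Q[:,1],Q[:,2],1).round(3)) if len(Q)>20 else print(fn,'few'); return Q
leaf('s6',12,60);leaf('t6',12,60)
line(hop([0,-130,330]),tool(S(HY)),300)
t=snap('top','t6b'); leaf('t6b',12,60)
shut(-1,r=52)
s=np.array(bot.read_state()['ee_pos']); line(s+[0,0,150],None,250); bot.move_to([300.,400.,380.],tool(S(HY+.9)))
st('end'); c=snap('side','s7'); t=snap('top','t7')
for n in('s7','t7'): leaf(n,12,60); leaf(n,-60,-8)
A=cv2.resize(c['image'][150:280,240:340],None,fx=4,fy=4.6,interpolation=cv2.INTER_CUBIC)
B=cv2.resize(t['image'][140:260,215:340],None,fx=3.2,fy=5,interpolation=cv2.INTER_CUBIC)[:598]
cv2.imwrite('pics/s7c.png',np.hstack([A[:598],B]))
E
```

```text
s6 271 z 163.2 slope [-5.00000e-03  1.63483e+02]
t6 490 z 161.3 slope [3.0000e-03 1.6117e+02]
t6b 1665 z 161.4 slope [1.00000e-03 1.61319e+02]
appr False
press True
pressed t 36.99 p [568.6  -1.5 181. ] F [-0.9 -1.1  7.8] w 0.1 j [-0.07  0.4   1.55 -0.    1.19  1.59]
end t 39.51 p [300.6 399.6 379.8] F [-0.   0.   0.2] w 0.0 j [ 0.85  0.12  1.44 -0.    1.58  1.61]
s7 388 z 163.4 slope [2.00000e-03 1.63202e+02]
s7 467 z 163.2 slope [-4.00000e-03  1.63147e+02]
t7 1662 z 161.3 slope [ -0.    161.337]
t7 1802 z 161.3 slope [-3.00000e-03  1.61213e+02]
```

View pics/s7c.png

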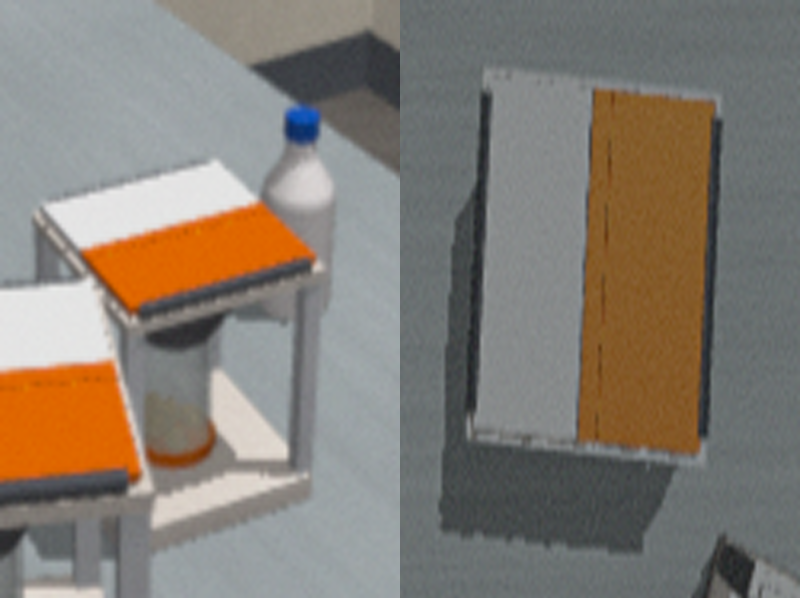

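Both leaves lie flat, and the orange flange laps over the white edge (right crop, column about 590). The nuts are in the tube, so I hand in.

```bash
python3 - <<'E'
from h import *
a=load('t0')['image'].astype(int);b=load('t7')['image'].astype(int)
for n,s in(('rack',np.s_[200:270,110:175]),('bottle',np.s_[85:130,195:235]),('driver',np.s_[95:130,335:430])): print(n,abs(a[s]-b[s]).mean().round(2))
bot.finish_job()
E
```

```text
rack 3.68
bottle 3.98
driver 4.43
the job is handed in; nothing more can be done
```

The job is handed in: the nuts are in the tube, the scoop is back on its pad and the cover is shut, at about 39.5 s of the 72 s allowed.

- **Nuts:** I tipped the scoop to about 57° over the funnel, then shook it once. Afterwards the camera showed the scoop and funnel empty and the nuts in the tube. I did not count all six one by one; they overlap in the view through the funnel, and no nuts were seen anywhere else.
- **Scoop:** it stands upright with its middle about 0.6 mm from the pad's centre and in line with the pad to within a degree.
- **Cover:** I shut the white leaf first, then the orange one. Depth readings show both leaves level, with slopes under 0.005, and the orange flange lies over the white edge.
- **Bystanders:** the rack, bottle and screwdriver areas looked the same before and after, with pixel differences of about 4 grey levels, which I took as image noise.

No check failed. The only disagreement was a steady 2 mm height difference between the two cameras, which is within their calibration. The gripper was clear of everything at hand-in.

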